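Clamp the well block on the mixer with its hold-down bar

TASK

Fit the loose steel hold-down bar across the sealed well block on the mixer: hold the bar tilted so that the outer edge of its oblong eye goes under the head of the mixer's wide-headed stud, level it against the sprung nest until its keyhole drops over the small-headed stud, then slide it along towards the wide-headed stud until it is home, and let it go. Work by feel and gently, never pushing the bar against a stud with more than 15 N or the nest down onto its stop, and leave the other things on the desk where they are.

Things in the scene. Friction and masses are not known exactly. Their poses are not given: they have to be found in the camera images.
- mixer: White housing of a plate mixer, fixed: 200 (x) x 250 (y) x 60 mm high, display on its -x side; origin under its centre, at desk height. Its platform (150 x 222 mm, top at z = 74 mm) shakes along y and is parked, locked, anywhere up to 5 mm either way from the middle of its stroke: this shift is not in the readings and moves both studs, nest and block together.
- wide_stud_mid (a point): Where the wide stud is with the platform in mid-stroke: centre of its head's underside, (0, -82, 121) mm in the mixer's frame, axes as the mixer's; the real stud stands up to 5 mm off along y. Steel; round head (wide_head) 32 mm wide, 3.5 thick; stem (wide_stem) 10 mm thick, free for 47 mm below the head. The eye's outer edge goes under the head from its -y side until it meets the stem.
- small_stud_mid (a point): The same for the small stud: (0, 82, 121) mm in the mixer's frame, 164 mm from the wide one. Head (small_head) 18 mm wide, 3.5 thick; stem (small_stem) 8 mm. With the eye's outer edge on the wide stem, the keyhole's opening comes down centred on it; the bar then slides 14 mm towards -y till the slot's end meets the stem (the eye has 2 mm to spare).
- nest (a joint): How far the sprung nest with its well block (127.5 mm along y, 85.5 along x, top at z = 121 mm when free) is pressed down, m: 0 free, 0.009 on its stop (not to be reached). Spring: 4 N at 0, 1 N more per mm. With the bar fitted it reads about 0.003 and presses the bar up against both heads; to slide freely the bar is held 1 to 3 mm below the heads.
- hold_bar: Loose steel bar, y from -96 to +110 mm, 52 mm wide (x), 3 mm thick, about 0.22 kg, flat at the start. Origin on its underside under the grip, z up. Grip: black block 26 mm along y, 34 along x, z from 3 to 37 mm. Near its -y end an oblong eye, near its +y end a keyhole. Fitted, its +y end is at the small stud.
- eye_outer_edge (a point): Middle of the eye's outer edge, on the bar's upper face at (0, -87, 3) mm in its frame; axes as the bar's. The eye spans y = -87 to -61 mm and 38 mm along x (corners cut 4 mm): level, it is too short for the 32 mm head; with the bar's +y end raised 25 to 40 degrees its outer edge goes under the head while its inner edge passes over it.
- keyhole_round (a point): Centre of the keyhole's wide opening, on the bar's upper face at (0, 82, 3) mm in its frame; axes as the bar's. Octagonal opening 22 mm across, narrowing at 45 degrees into a slot 12 mm wide that runs on to y = +100 mm.
- scanner: Bystander: hand-held barcode scanner lying on the desk, about 46 x 160 x 32 mm, origin under its handle.
- mouse: Bystander: black computer mouse on its mat, 100 x 60 x 30 mm, origin under its centre.
- reagent: Bystander: capped reagent jar, 52 mm in diameter, 85 mm high, origin under its centre.
- tub: Bystander: white plastic tub, 72 mm in diameter, 85 mm high, origin under its centre.
Not all that is in view belongs to the job. What is shaped like the hold_bar but blue or turquoise is not meant.

How it is judged:
By the outcome, as a careful person would: the job done as asked, in the order asked, and still so for the second after the job is handed in, with the robot touching nothing.
It also fails if it takes over 51 s, if anything falls off the work surface, if the arm or the gripper's body presses on something with over 40 N, if the wrist force passes 120 N, or if a joint passes its speed limit or range.

ROBOT

A 6-joint arm with a two-finger parallel gripper is mounted at the origin on the work surface. World frame = base frame: x ahead of the robot, y to its left, z up, the work surface at z = 0. Lengths are in mm, angles in rad, forces in N, time in s.
With the tool pointing down it reaches from about 400 to 925 mm from the base axis. Payload 12.5 kg.
Tool frame: the origin (TCP) lies on the front face of the gripper's body, between the roots of the fingers; the fingertips stand 78 mm ahead of it and the grasp point (between the pads) lies 59 mm ahead of it (env.nose_length is the distance from the TCP to the fingertips, in mm); z points along the fingers, y is the line along which they close (so a half turn about z gives the same grasp; the last joint's range is limited). The gripper opens to 95 mm and grips with 3 to 60 N. Pads are 20 mm wide; open, the fingers measure 119 mm over their backs; the gripper's body (75 mm by 180 mm) begins 59 mm behind the grasp point.
Start: joints at [1.065, 0.491, 1.559, -0, 1.092, -0.106], TCP at [243.253, 575.731, 292.261] pointing down, gripper open.
Joint ranges: [-3.1, 3.1], [-0.84, 2.19], [0.05, 2.79], [-1.13, 4.28], [0.06, 2.93], [-2.69, 2.69]. Speed limits (rad/s): [2.22, 2.22, 2.79, 3.14, 3.14, 3.14].

INTERFACE

Orientations are given as [roll, pitch, yaw] about the fixed x, y, z axes, in that order (R = Rz(yaw) Ry(pitch) Rx(roll)).
In Python, from cell import env gives the robot as it stands.
- The arm moves only by the tool jog_arm, never from a script. Its argument "motion" is a list of rows, each a list of 7 numbers: the turn, a rotation vector about the tool's x, y, z in degrees, then the shift along the tool's x, y, z in mm, then the finger opening in mm, from 0 to 95.1. In form: [[wx, wy, wz, x, y, z, hand], ...]. A call has 1 to 10 rows; each row shifts and turns the commanded pose from where the row before left it, along the tool's axes as they then stand; what a row does not reach is not made up. A row lasts 1/8 s, in which the tool goes at most 62.5 mm and 10.7 degrees, less where a joint would pass 70% of its speed; a pose out of reach is approached as far as the arm can. A call is refused whole if a number of a shift passes 62.5 or a number of a turn 10.7, either way. A call with a gripper value outside its range is refused whole. The fingers move at their own pace and stop on an object; the grip force is fixed at half the most. Time passes only in rows, so rows that do not move let the fingers close. It gives the time, the measured TCP pose, the force, the opening and the grip force at its end, in the units of the state.
- env.state(): the state, without advancing time (a new reading comes with each control period).
- env.read_camera(name): name is "side" or "top"; returns a dict with "color" (384x512x3 uint8, red, green, blue), "z_map" (384x512 float32, mm along the optical axis (not along the pixel's ray), 0 where there is no reading), "camera_matrix" (3x3 intrinsics, pixels), "world_to_cam" (4x4, takes a point from world to camera coordinates). Camera axes: x right, y up, looking along -z (the intrinsics and any distortion apply to the point x, -y, -z); pixel columns grow to the right and rows downward; lengths in mm; the calibration is good to about 2 mm. A picture is of the moment at which its call begins.
- env.job_done(): hands the job in; it is judged then, once.
Trained networks look in the newest picture that a camera, given by its name, has taken for a name from the list of things; names that differ only in an ending like _2 or _b are one class to them, and where a whole thing is asked for, a point or a joint stands for the part that bears it (a point fixed in the world has none). Each returns a list of dicts, best first, with "score" (0 to 1); they miss things now and then, are a little off and sometimes report something else, mostly with a low value. They report only what shows in the picture. A call takes as long as a camera call. They do not tell look-alikes from the thing itself.
- env.recognise(camera, thing): "location" ([column, row] in pixels, amid what is visible of it).
The state is a dict: "t": time; "joints": joint angles; "qvel": joint speeds; "tau": joint torques, N m; "eef_pos": TCP position; "tcp_rot": TCP orientation; "ft_force": force on the tool from outside, world axes, zero at the start; "moment": the same for the moment, N m; "opening": opening from 0.0 (shut) to 1.0 (fully open); "grip_force": force on a finger pad.
Only numpy, scipy, OpenCV 4.12 (cv2) and the standard library are available. Lean on these libraries where they do the work, as an engineer would, in place of code of your own. Each camera call takes 0.05 s, during which the arm holds its last target. There are 200 camera calls.

## Working session

There is one attempt and no reset: what is moved stays moved. The work goes in short steps, Python scripts to look and compute and a tool call to move; the robot and the scene stay as the last step left them, time stands still between calls to the robot, and variables do not carry over. Pictures are saved under pics/ and viewed, at most 10 in all, crops included, and the job is handed in when it is done.

Besides the shell and the picture viewer there is one more tool, called by a JSON object that holds its "fn" and its "kwargs". jog_arm: Moves the arm, as the interface text tells. Its arguments: {"type":"object","properties":{"motion":{"type":"array"}},"required":["motion"]}

```bash
mkdir -p pics
cat > h.py <<'E'
import numpy as np, cv2
from cell import env
def unproj(c,u,v,z=None):
    K=c["camera_matrix"]; d=c["z_map"][int(round(v)),int(round(u))] if z is None else z
    p=np.array([(u-K[0,2])/K[0,0]*d,-(v-K[1,2])/K[1,1]*d,-d,1])
    return (np.linalg.inv(c["world_to_cam"])@p)[:3]
def cloud(c):
    K=c["camera_matrix"]; d=c["z_map"]; v,u=np.mgrid[:d.shape[0],:d.shape[1]]
    p=np.stack([(u-K[0,2])/K[0,0]*d,-(v-K[1,2])/K[1,1]*d,-d,np.ones_like(d)],-1)
    P=(p@np.linalg.inv(c["world_to_cam"]).T)[...,:3]; P[d==0]=np.nan
    return P
def proj(c,p):
    q=c["world_to_cam"]@np.append(p,1); K=c["camera_matrix"]
    return np.array([K[0,0]*q[0]/-q[2]+K[0,2],K[1,1]*-q[1]/-q[2]+K[1,2]])
E
python3 - <<'E'
from h import *
for n in("top","side"):
    c=env.read_camera(n); cv2.imwrite(f"pics/{n}0.png",c["color"][...,::-1])
    print(n,c["camera_matrix"].round(1).tolist(),np.linalg.inv(c["world_to_cam"]).round(2).tolist(), [k for k in c])
    for t in("mixer","hold_bar","eye_outer_edge","keyhole_round","nest","scanner","mouse","reagent","tub"):
        for r in env.recognise(n,t)[:4]:
            u,v=r["location"]; print(t,round(r["score"],2),[round(u),round(v)],unproj(c,u,v).round(0))
print(env.state())
E
```

```text
top [[449.3, 0.0, 256.9], [0.0, 449.3, 193.2], [0.0, 0.0, 1.0]] [[0.05, 0.98, -0.21, 182.07], [-1.0, 0.05, -0.01, -25.86], [0.0, 0.21, 0.98, 1584.82], [0.0, 0.0, 0.0, 1.0]] ['color', 'z_map', 'camera_matrix', 'world_to_cam']
mixer 0.85 [296, 202] [ 480. -140.  118.]
hold_bar 0.94 [335, 137] [ 753. -288.    4.]
hold_bar 0.91 [186, 250] [306. 224.  34.]
hold_bar 0.86 [223, 195] [514. 113.  -1.]
hold_bar 0.74 [337, 294] [ 186. -298.   29.]
eye_outer_edge 0.96 [156, 148] [666. 361.  35.]
eye_outer_edge 0.86 [338, 296] [ 181. -303.   18.]
eye_outer_edge 0.82 [337, 139] [ 748. -295.    3.]
eye_outer_edge 0.63 [223, 194] [519. 114.  -1.]
keyhole_round 0.91 [337, 298] [ 174. -301.    3.]
keyhole_round 0.89 [221, 193] [515. 117.  24.]
keyhole_round 0.81 [154, 152] [650. 369.  41.]
keyhole_round 0.8 [187, 252] [304. 224.   3.]
nest 0.56 [298, 202] [ 479. -149.  118.]
nest 0.21 [222, 191] [522. 115.  31.]
scanner 0.95 [102, 202] [463. 539.  23.]
scanner 0.74 [296, 200] [ 485. -141.  124.]
mouse 0.88 [394, 196] [ 536. -495.   30.]
reagent 0.76 [226, 122] [760. 115.  82.]
tub 0.96 [294, 127] [ 78
[... 1197 characters left out ...]
-506.   35.]
{'t': 1.0, 'joints': array([ 1.06538985e+00,  4.90890330e-01,  1.55888831e+00,  1.59341433e-05,
        1.09172191e+00, -1.05640125e-01]), 'qvel': array([ 1.47002454e-03,  1.53084794e-04, -6.15040891e-04, -5.46860706e-04,
       -6.14605760e-04, -4.78981791e-05]), 'tau': array([ 1.41952878e-04, -6.12480569e+01, -2.58437562e+01,  6.93044881e-02,
        4.46392014e-02, -5.43866759e-05]), 'eef_pos': array([243.25660288, 575.72921258, 292.27098289]), 'tcp_rot': array([ 3.14149958e+00, -4.35094510e-06,  2.74181896e+00]), 'ft_force': array([0.46014552, 0.48829338, 0.06934577]), 'moment': array([-0.08720684,  0.0326337 ,  0.03291634]), 'grip_force': 0.0, 'opening': 1.0007980815678403}
```

View pics/top0.png

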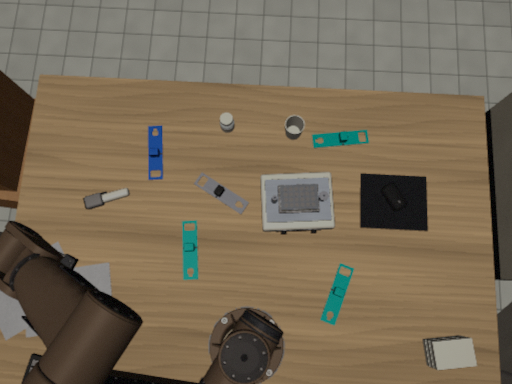

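View pics/side0.png

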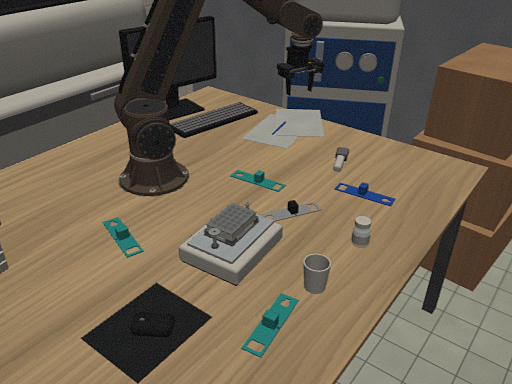

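The steel bar with the black grip is at top pixel (221,193) and side pixel (293,211). The look-alikes are turquoise at (340,139), (190,250) and (338,294), and blue at (155,152), so the grey one fits. I'll confirm it and find its eye end in one enlarged, rectified crop that also shows the mixer.

Run:
```python
from h import *
def rect(c,x0,y0,w,h,z,s=2.5):
    # ortho view: rows = -x, cols = -y
    W=np.array([[x0+h/2,y0+w/2],[x0+h/2,y0-w/2],[x0-h/2,y0-w/2],[x0-h/2,y0+w/2]])
    src=np.float32([proj(c,[*p,z]) for p in W]); dst=np.float32([[0,0],[w*s,0],[w*s,h*s],[0,h*s]])
    return cv2.warpPerspective(c["color"],cv2.getPerspectiveTransform(src,dst),(int(w*s),int(h*s)),flags=cv2.INTER_CUBIC)[...,::-1]
t=env.read_camera("top"); s=env.read_camera("side")
a=np.hstack([rect(t,520,113,150,220,3,2.6),rect(s,520,113,150,220,3,2.6)])
b=np.hstack([rect(t,480,-140,300,220,121,1.3),rect(s,480,-140,300,220,121,1.3)])
cv2.imwrite("pics/c1.png",np.vstack([a,b])[:860]); im=np.vstack([a,b]);print(im.shape)
im=cv2.resize(im,None,fx=.69,fy=.69,interpolation=cv2.INTER_AREA); 
a=np.hstack([rect(t,520,113,220,220,3,1.8),rect(s,520,113,220,220,3,1.8)]);b=np.hstack([rect(t,480,-140,264,130,121,1.5),rect(s,480,-140,264,130,121,1.5)])
cv2.imwrite("pics/c1.png",np.vstack([a,b]))
# bar outline: gray low-saturation pixels on desk near
for n,c in(("t",t),("s",s)):
    P=cloud(c); hsv=cv2.cvtColor(c["color"],cv2.COLOR_RGB2HSV)
    near=(abs(P[...,0]-515)<110)&(abs(P[...,1]-113)<110)&(P[...,1]>10)
    m=near&(hsv[...,1]<60)&(P[...,2]<60)
    m=cv2.morphologyEx(m.astype(np.uint8),cv2.MORPH_OPEN,np.ones((2,2)))
    n_,l,st,_=cv2.connectedComponentsWithStats(cv2.dilate(m,np.ones((3,3))));k=1+st[1:,4].argmax()
    v,u=np.nonzero((l==k)&(m>0))
    K=c["camera_matrix"];M=np.linalg.inv(c["world_to_cam"]); o=M[:3,3]
    d=np.stack([(u-K[0,2])/K[0,0],-(v-K[1,2])/K[1,1],-np.ones(len(u))],1)@M[:3,:3].T
    X=o+d*((3-o[2])/d[:,2])[:,None]
    print(n,"bar rect",cv2.minAreaRect(X[:,:2].astype(np.float32)),len(u))
    # grip: dark and high
    g=near&(c["color"].max(-1)<60); v,u=np.nonzero(g); print(" dark px",len(u),u.mean(),v.mean(),np.nanmedian(P[g],0))
    # mixer: white housing & block top
    near=(abs(P[...,0]-480)<140)&(abs(P[...,1]+140)<160)
    for lo,hi in((52,66),(68,80),(116,122),(122.5,130)):
        q=P[near&(P[...,2]>lo)&(P[...,2]<hi)][:,:2].astype(np.float32); print(" z",lo,hi,len(q),q.mean(0),cv2.minAreaRect(q))
from scipy.spatial.transform import Rotation as R
for sg in(1,-1):   # option tool y=-world y / +world y, tilted 35 about x
  for yaw in(0,np.pi):
    T=R.from_euler('x',35,degrees=True)*R.from_euler('xyz',[np.pi,0,yaw])
    for f in(1,-1):
        A=(R.from_euler('z',-.35)*1).inv()*R.from_euler('y',2.05); e=(A.inv()*T).as_euler('ZYZ'); print(sg,yaw,"q4",sg*e[0],"q5",e[1],"q6",e[2]-np.pi/2)
    break
```

```text
(858, 780, 3)
t bar rect ((518.6267700195312, 117.62076568603516), (206.4071502685547, 52.6059684753418), 59.994258880615234) 709
 dark px 76 218.76315789473685 190.51315789473685 [523.10892056 125.91914681  34.22934011]
 z 52 66 1205 [ 485.25388 -143.72548] ((495.0590515136719, -148.28094482421875), (202.08731079101562, 249.4781951904297), 5.156883239746094)
 z 68 80 1346 [ 491.46875 -145.3526 ] ((504.0351257324219, -143.7937774658203), (166.98623657226562, 231.7241973876953), 5.65388298034668)
 z 116 122 652 [ 497.10223 -150.14232] ((497.28851318359375, -153.16421508789062), (85.24031066894531, 184.59408569335938), 5.4237494468688965)
 z 122.5 130 229 [ 495.93665 -156.21227] ((496.9325866699219, -151.63424682617188), (82.25289154052734, 183.16331481933594), 6.072017669677734)
s bar rect ((514.552490234375, 125.58442687988281), (197.10047912597656, 83.56271362304688), 60.67539978027344) 433
 dark px 115 292.45217391304345 206.83478260869566 [529.45700676 117.1635856   27.94951021]
 z 52 66 1180 [ 542.05927 -196.35764] ((497.63238525390625, -153.97853088378906), (202.77137756347656, 251.03562927246094), 5.711239814758301)
 z 68 80 1267 [ 524.8529  -189.12427] ((496.97137451171875, -152.666259765625), (154.3640594482422, 225.7129669189453), 4.781641960144043)
 z 116 122 611 [ 498.6048  -154.01045] ((497.3955993652344, -156.0514678955078), (87.64591979980469, 178.01919555664062), 4.360369682312012)
 z 122.5 130 247 [ 499.72452 -168.47047] ((498.36962890625, -154.68545532226562), (82.4855728149414, 187.646484375), 6.05239200592041)Traceback (most recent call last):
  File "<stdin>", line 37, in <module>
TypeError: Argument 'other' has incorrect type (expected scipy.spatial.transform._rotation.Rotation, got int)
```

View pics/c1.png

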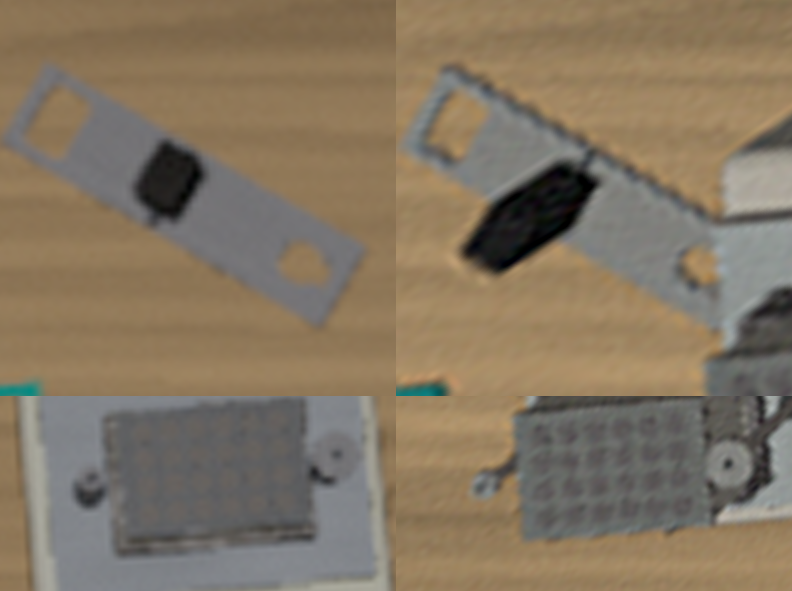

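The crop confirms the grey steel bar with its black grip. Its eye end is at crop pixel (58,120), towards +x+y, and its keyhole end at (303,262), so the bar's yaw is about 150°. On the mixer, the wide stud is at about (505,-232) and the small one at about (487,-70), giving a yaw of about 5.4°. Moving over the bar now.

{"fn": "jog_arm", "kwargs": {"motion": [[0,0,0,-43.3,-30.7,0,95],[0,0,0,-43.3,-30.7,0,95],[0,0,0,-43.3,-30.7,0,95],[0,0,0,-43.3,-30.7,0,95],[0,0,0,-43.3,-30.7,0,95],[0,0,0,-43.3,-30.7,0,95],[0,0,0,-43.3,-30.7,0,95],[0,0,0,-43.3,-30.7,0,95],[0,0,0,-43.3,-30.7,0,95],[0,0,0,-43.3,-30.7,0,95]]}}

```text
t: 2.35
eef_pos: [523.4, 122.8, 292.4]
tcp_rot: [3.141, 0.0, 2.742]
ft_force: [0.1, 0.9, 0.4]
opening: 0.998
grip_force: 0.0
```

{"fn": "jog_arm", "kwargs": {"motion": [[0,0,7.1,0,0,40,95],[0,0,0,0,0,40,95],[0,0,0,0,0,30,95],[0,0,0,0,0,0,95]]}}

```text
t: 2.85
eef_pos: [522.1, 124.3, 180.8]
tcp_rot: [-3.14, -0.003, 2.618]
ft_force: [0.9, 0.3, -0.4]
opening: 0.996
grip_force: 0.0
```

{"fn": "jog_arm", "kwargs": {"motion": [[0,0,0,0,0,40,95],[0,0,0,0,0,35,95],[0,0,0,0,0,20,95],[0,0,0,0,0,0,20],[0,0,0,0,0,0,15],[0,0,0,0,0,0,15],[0,0,0,0,0,0,15],[0,0,0,0,0,0,15]]}}

```text
t: 3.85
eef_pos: [522.7, 124.4, 87.6]
tcp_rot: [3.141, 0.0, 2.618]
ft_force: [-0.0, 0.4, -0.3]
opening: 0.531
grip_force: 0.0
```

{"fn": "jog_arm", "kwargs": {"motion": [[0,0,0,0,0,0,15],[0,0,0,0,0,0,15],[0,0,0,0,0,0,15],[0,0,0,0,0,0,15],[0,0,0,0,0,0,15]]}}

```text
t: 4.47
eef_pos: [522.7, 124.5, 87.2]
tcp_rot: [3.141, 0.0, 2.618]
ft_force: [0.5, 1.2, -0.3]
opening: 0.277
grip_force: 30.0
```

{"fn": "jog_arm", "kwargs": {"motion": [[0,0,0,0,0,-20,15],[0,0,0,0,0,-50,15],[0,0,0,0,0,-60,15],[0,0,10.3,0,0,-60,15],[0,0,10.3,0,0,-10,15],[0,0,10.3,0,0,0,15],[0,0,10.3,0,0,0,15],[0,0,10.3,0,0,0,15],[0,0,10.3,0,0,0,15],[0,0,10.3,0,0,0,15]]}}

```text
t: 5.72
eef_pos: [522.2, 124.3, 286.8]
tcp_rot: [-3.14, 0.0, 1.354]
ft_force: [-0.5, 0.5, -3.1]
opening: 0.271
grip_force: 30.0
```

{"fn": "jog_arm", "kwargs": {"motion": [[0,0,10.3,0,0,0,15],[0,0,10.3,0,0,0,15],[0,0,10.3,0,0,0,15],[0,0,10.3,0,0,0,15],[0,0,10.3,0,0,0,15],[0,0,10.3,0,0,0,15],[0,0,10.3,0,0,0,15],[0,0,0,0,0,0,15]]}}

```text
t: 6.72
eef_pos: [522.3, 124.3, 286.9]
tcp_rot: [3.142, 0.001, 0.102]
ft_force: [-0.6, 0.2, -1.3]
opening: 0.276
grip_force: 30.0
```

Run:
```python
from h import *
s=env.state();print(s["joints"].round(2),s["eef_pos"].round(1),s["tcp_rot"].round(4),s["ft_force"].round(1),s["opening"])
def rect(c,x0,y0,w,h,z,s):
    W=np.array([[x0+h/2,y0+w/2],[x0+h/2,y0-w/2],[x0-h/2,y0-w/2],[x0-h/2,y0+w/2]])
    src=np.float32([proj(c,[*p,z]) for p in W]); dst=np.float32([[0,0],[w*s,0],[w*s,h*s],[0,h*s]])
    return cv2.warpPerspective(c["color"],cv2.getPerspectiveTransform(src,dst),(int(w*s),int(h*s)),flags=cv2.INTER_CUBIC)[...,::-1]
t=env.read_camera("top"); d=env.read_camera("side")
# studs at head-top plane 124.5, 6 px/mm; centre = expected mid
o=[]
for c in(t,d):
    for p in((504.5,-232),(489,-70)): o.append(rect(c,*p,44,44,124.5,6))
im=np.vstack([np.hstack(o[:2]),np.hstack(o[2:])])
for i in range(2):
    for j in range(2): cv2.drawMarker(im,(132+264*j,132+264*i),(0,0,255),0,12,1)
bar=rect(t,523,124,130,130,217,4)
cv2.imwrite("pics/studs.png",im); cv2.imwrite("pics/side1.png",cv2.resize(d["color"][150:280,180:340,::-1],None,fx=4,fy=4))
```

```text
[ 0.11  0.37  1.78 -0.    0.99  1.58] [522.3 124.3 286.9] [3.1416e+00 1.0000e-03 1.0230e-01] [-0.6  0.2 -1.3] 0.2760439375116765
```

View pics/studs.png

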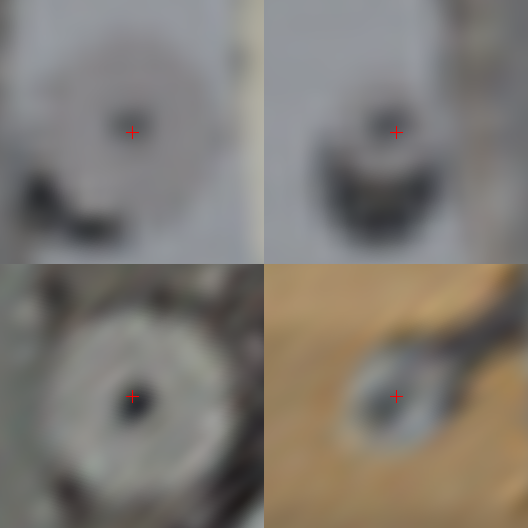

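View pics/side1.png

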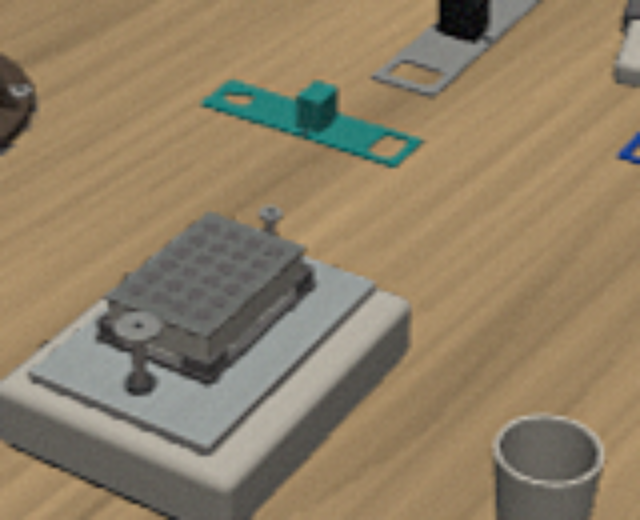

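Studs: wide at about (504.6,-232.3), small at about (489,-69), 163.4 mm apart, yaw 5.4°. The bar is held with its eye towards -y, as wanted. Next I'll check how the bar sits in the gripper.

Run:
```python
from h import *
s=env.state(); T=s["eef_pos"]; zt=T[2]-84.2
for n in("top","side"):
    c=env.read_camera(n); P=cloud(c); hsv=cv2.cvtColor(c["color"],cv2.COLOR_RGB2HSV)
    m=(abs(P[...,0]-T[0])<70)&(abs(P[...,1]-T[1])<135)&(abs(P[...,2]-zt)<12)&(c["color"].max(-1)>70)
    v,u=np.nonzero(m); K=c["camera_matrix"];M=np.linalg.inv(c["world_to_cam"]); o=M[:3,3]
    d=np.stack([(u-K[0,2])/K[0,0],-(v-K[1,2])/K[1,1],-np.ones(len(u))],1)@M[:3,:3].T
    X=o+d*((zt-o[2])/d[:,2])[:,None]
    y=s["tcp_rot"][2]; L=(X-T)[:,:2]@np.array([[np.cos(y),-np.sin(y)],[np.sin(y),np.cos(y)]])
    print(n,len(u),np.nanmedian(P[m][:,2]),zt,cv2.minAreaRect(L.astype(np.float32)))
    for lo,hi in((-100,-85),(-85,-65),(-60,-40),(40,60),(60,75),(75,90),(90,112)):
        q=L[(L[:,1]>lo)&(L[:,1]<hi)]
        if len(q): print(lo,hi,len(q),q.min(0).round(1),q.max(0).round(1))
```

```text
top 89 201.57860991730195 202.83416614929018 ((2.4687862396240234, -73.28083038330078), (44.3133430480957, 52.419960021972656), 87.65814208984375)
-100 -85 42 [-24.4 -94.7] [ 28.1 -85.1]
-85 -65 19 [-24.2 -85. ] [-16.9 -65.9]
-60 -40 25 [-22.9 -60. ] [ 26.7 -50.1]
side 384 202.8567674094317 202.83416614929018 ((2.7214183807373047, 5.0518798828125), (210.48577880859375, 54.0225715637207), 89.79946899414062)
-100 -85 43 [-22.7 -99.6] [ 28.6 -85.1]
-85 -65 23 [-24.1 -84.4] [ 28.1 -65.5]
-60 -40 58 [-23.4 -59.8] [ 29.5 -40.4]
40 60 28 [-1.9 40.2] [28.7 59.6]
60 75 23 [-8.1 60.2] [28.1 74.9]
75 90 18 [-14.3  75.4] [27.6 89.7]
90 112 47 [-23.9  90. ] [ 29.7 110.3]
```

{"fn": "jog_arm", "kwargs": {"motion": [[0,0,0.4,-7.7,50,0,15],[0,0,0,-7.7,50,0,15],[0,0,0,-7.7,50,0,15],[0,0,0,-7.7,50,0,15],[0,0,0,-7.7,50,0,15],[0,0,0,-7.7,50,0,15],[0,0,0,-7.4,50.4,0,15],[10,0,0,0,0,0,15],[10,0,0,0,0,0,15],[10,0,0,0,0,0,15]]}}

```text
t: 8.18
eef_pos: [502.6, -229.9, 287.6]
tcp_rot: [-2.613, -0.003, 0.096]
ft_force: [-0.5, -0.6, -2.1]
opening: 0.27
grip_force: 30.0
```

{"fn": "jog_arm", "kwargs": {"motion": [[5,0,0,0,0,0,15],[0,0,0,0,0,0,15],[0,0,0,0,0,0,15]]}}

```text
t: 8.55
eef_pos: [502.5, -229.4, 287.3]
tcp_rot: [-2.533, -0.001, 0.095]
ft_force: [0.6, 0.3, -2.8]
opening: 0.273
grip_force: 30.0
```

```bash
cat >> h.py <<'E'
from scipy.spatial.transform import Rotation as Ro
W=np.array([504.6,-232.3,121.]); YAW=np.deg2rad(5.4)
EX=np.array([np.cos(YAW),np.sin(YAW),0]);U=np.array([-np.sin(YAW),np.cos(YAW),0]);Z=np.array([0,0,1.])
F=np.array([EX,U,Z])
def rep(ox=2.4):
    s=env.state(); R=Ro.from_euler('xyz',s["tcp_rot"]); T=s["eef_pos"]
    B=R*Ro.from_euler('x',180,degrees=True)
    o=T+B.apply([ox,0,-87.2]); e=F@(o+B.apply([0,-87,3])-W); k=F@(o+B.apply([0,82,3])-W)-[0,164,0]
    rv=(Ro.from_euler('z',-YAW)*B).as_rotvec(degrees=True)
    print("t",s["t"],"tilt",rv.round(2),"eye-stud",e.round(2),"key-small",k.round(2),"F",(F@s["ft_force"]).round(1),"M",s["moment"].round(2),"q",s["joints"].round(2),"grip",s["grip_force"],s["opening"])
    return s,R,B,o
E
python3 -c "
from h import *
rep()
c=env.read_camera('side');d=c['color'];cv2.imwrite('pics/side2.png',cv2.resize(d[150:290,150:310,::-1],None,fx=4,fy=4,interpolation=cv2.INTER_CUBIC))"
```

```text
t 8.55 tilt [ 3.487e+01 -2.000e-02  5.000e-02] eye-stud [  0.71 -20.17  47.46] key-small [  0.55 -45.51 144.08] F [ 0.6  0.2 -2.8] M [-0.64  0.13  0.01] q [-0.69  0.52  1.63  0.42  1.46  0.64] grip 29.999705851078033 0.27314129240348584
```

View pics/side2.png

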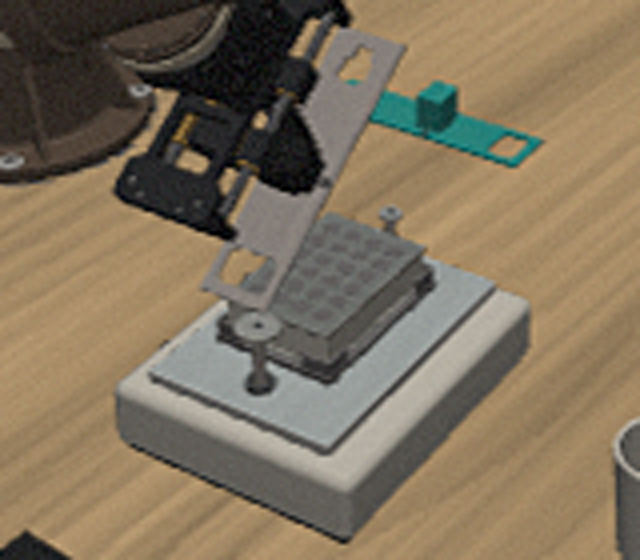

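Picture: the bar is tilted with its eye end at crop (240,280), just above and behind the wide stud's head at (257,325), and the keyhole end is raised. Now lowering.

{"fn": "jog_arm", "kwargs": {"motion": [[0,0,0,-0.6,8.2,10.6,15],[0,0,0,0,8.1,10.6,15],[0,0,0,0,8.1,10.6,15],[0,0,0,0,0,0,15]]}}

```text
t: 9.1
eef_pos: [501.9, -231.2, 245.8]
tcp_rot: [-2.529, 0.002, 0.094]
ft_force: [0.8, -0.0, -2.4]
opening: 0.271
grip_force: 30.0
```

```bash
python3 -c "
from h import *
rep()"
```

```text
t 9.1 tilt [35.09  0.09 -0.04] eye-stud [ -0.38 -21.4    5.92] key-small [ -0.2  -47.12 103.07] F [ 0.8 -0.1 -2.4] M [-0.64  0.14  0.02] q [-0.7   0.57  1.67  0.42  1.39  0.6 ] grip 29.99959409236908 0.27115912695004385
```

{"fn": "jog_arm", "kwargs": {"motion": [[0,0,0,0,1.6,2.3,15],[0,0,0,0,1.6,2.3,15],[0,0,0,0,1.6,2.3,15],[0,0,0,0,0,0,15]]}}

```text
t: 9.6
eef_pos: [502.1, -231.2, 238.7]
tcp_rot: [-2.531, 0.0, 0.094]
ft_force: [0.1, 0.7, -2.5]
opening: 0.273
grip_force: 30.0
```

```bash
python3 -c "
from h import *
rep()
c=env.read_camera('side');d=c['color'];cv2.imwrite('pics/side3.png',cv2.resize(d[190:270,170:270,::-1],None,fx=7,fy=7,interpolation=cv2.INTER_CUBIC))"
```

```text
t 9.6 tilt [ 3.501e+01  0.000e+00 -1.000e-02] eye-stud [-1.000e-02 -2.165e+01 -1.210e+00] key-small [  0.   -47.23  95.75] F [ 0.1  0.7 -2.5] M [-0.62  0.11  0.01] q [-0.7   0.58  1.67  0.42  1.37  0.59] grip 29.99944031238556 0.2726987043852805
```

View pics/side3.png

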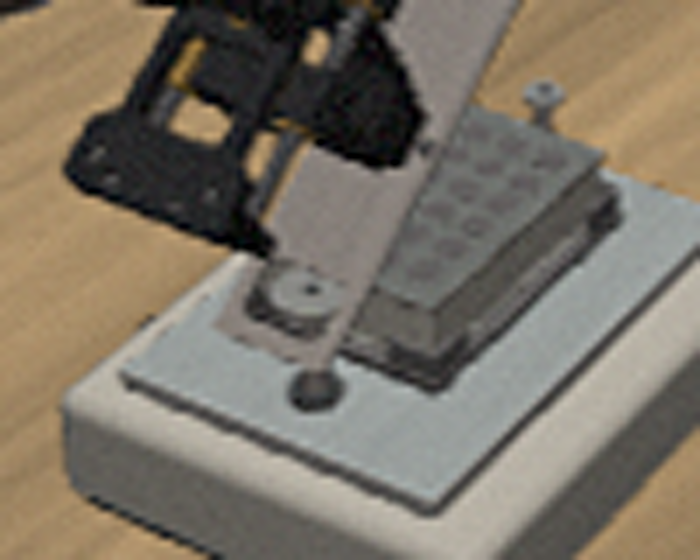

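The head is at (300,285) with the eye around it. The outer strip is in front and below, the inner edge above. Lowering a little more, then sliding under the head.

{"fn": "jog_arm", "kwargs": {"motion": [[0,0,0,0,1.0,1.4,15],[0,0,0,0,1.0,1.4,15],[0,0,0,0,-1.6,1.15,15],[0,0,0,0,-1.6,1.15,15],[0,0,0,0,-1.6,1.15,15],[0,0,0,0,0,0,15]]}}

```text
t: 10.4
eef_pos: [501.6, -225.2, 235.3]
tcp_rot: [-2.531, -0.0, 0.094]
ft_force: [1.0, 0.1, -3.0]
opening: 0.275
grip_force: 30.0
```

```bash
python3 -c "
from h import *
rep()"
```

```text
t 10.4 tilt [ 3.5e+01 -0.0e+00  1.0e-02] eye-stud [  0.05 -15.63  -4.57] key-small [ 3.000e-02 -4.120e+01  9.237e+01] F [ 1. -0. -3.] M [-0.63  0.07 -0.02] q [-0.69  0.58  1.68  0.43  1.36  0.59] grip 29.999586939811707 0.2749083577579188
```

{"fn": "jog_arm", "kwargs": {"motion": [[0,0,0,0,-1.6,1.15,15],[0,0,0,0,-1.6,1.15,15],[0,0,0,0,-0.8,0.57,15],[0,0,0,0,0,0,15]]}}

```text
t: 10.9
eef_pos: [501.1, -220.5, 235.2]
tcp_rot: [-2.531, -0.0, 0.094]
ft_force: [-0.2, -0.3, -2.4]
opening: 0.271
grip_force: 30.0
```

{"fn": "jog_arm", "kwargs": {"motion": [[0,0,0,0,-0.8,0.57,15],[0,0,0,0,0,0,15]]}}

```text
t: 11.15
eef_pos: [501.0, -219.5, 235.2]
tcp_rot: [-2.531, -0.0, 0.094]
ft_force: [1.1, 0.6, -2.2]
opening: 0.27
grip_force: 30.0
```

{"fn": "jog_arm", "kwargs": {"motion": [[0,0,0,0,-0.8,0.57,15],[0,0,0,0,0,0,15]]}}

```text
t: 11.4
eef_pos: [500.9, -218.5, 235.2]
tcp_rot: [-2.531, -0.0, 0.094]
ft_force: [-0.3, -1.3, -2.5]
opening: 0.27
grip_force: 30.0
```

{"fn": "jog_arm", "kwargs": {"motion": [[0,0,0,0,-0.4,0.29,15],[0,0,0,0,0,0,15]]}}

```text
t: 11.65
eef_pos: [500.9, -218.0, 235.2]
tcp_rot: [-2.531, -0.0, 0.094]
ft_force: [0.4, 0.2, -3.4]
opening: 0.273
grip_force: 30.0
```

```bash
python3 -c "
from h import *
rep()"
```

```text
t 11.65 tilt [35.01 -0.   -0.  ] eye-stud [ 0.03 -8.4  -4.71] key-small [ 3.000e-02 -3.398e+01  9.224e+01] F [ 0.5  0.2 -3.4] M [-0.67  0.11  0.02] q [-0.68  0.57  1.7   0.43  1.35  0.6 ] grip 29.99970853328705 0.27259501910042183
```

{"fn": "jog_arm", "kwargs": {"motion": [[0,0,0,0,-0.4,0.29,15],[0,0,0,0,0,0,15]]}}

```text
t: 11.9
eef_pos: [500.8, -217.5, 235.2]
tcp_rot: [-2.531, -0.0, 0.094]
ft_force: [-0.3, 0.7, -2.3]
opening: 0.272
grip_force: 30.0
```

{"fn": "jog_arm", "kwargs": {"motion": [[0,0,0,0,-0.4,0.29,15],[0,0,0,0,0,0,15]]}}

```text
t: 12.15
eef_pos: [500.8, -217.1, 235.1]
tcp_rot: [-2.531, -0.0, 0.094]
ft_force: [-0.0, 0.4, -2.4]
opening: 0.269
grip_force: 30.0
```

{"fn": "jog_arm", "kwargs": {"motion": [[0,0,0,0,-0.4,0.29,15],[0,0,0,0,0,0,15]]}}

```text
t: 12.4
eef_pos: [500.7, -216.6, 235.1]
tcp_rot: [-2.531, -0.0, 0.094]
ft_force: [0.0, 0.2, -1.8]
opening: 0.274
grip_force: 30.0
```

{"fn": "jog_arm", "kwargs": {"motion": [[0,0,0,0,-0.4,0.29,15],[0,0,0,0,0,0,15]]}}

```text
t: 12.65
eef_pos: [500.7, -216.1, 235.1]
tcp_rot: [-2.531, -0.0, 0.094]
ft_force: [0.7, 0.7, -1.9]
opening: 0.27
grip_force: 30.0
```

{"fn": "jog_arm", "kwargs": {"motion": [[0,0,0,0,-0.4,0.29,15],[0,0,0,0,0,0,15]]}}

```text
t: 12.9
eef_pos: [500.6, -215.6, 235.1]
tcp_rot: [-2.531, -0.0, 0.094]
ft_force: [-0.3, 0.0, -2.9]
opening: 0.274
grip_force: 30.0
```

{"fn": "jog_arm", "kwargs": {"motion": [[0,0,0,0,-0.4,0.29,15],[0,0,0,0,0,0,15]]}}

```text
t: 13.15
eef_pos: [500.6, -215.2, 235.1]
tcp_rot: [-2.531, -0.0, 0.094]
ft_force: [-0.4, -1.7, -2.4]
opening: 0.273
grip_force: 30.0
```

{"fn": "jog_arm", "kwargs": {"motion": [[0,0,0,0,-0.4,0.29,15],[0,0,0,0,0,0,15]]}}

```text
t: 13.4
eef_pos: [500.6, -214.9, 235.1]
tcp_rot: [-2.531, -0.0, 0.094]
ft_force: [0.2, -3.9, -2.3]
opening: 0.269
grip_force: 30.0
```

Contact with the stem, Fy ≈ -3 N above its baseline, at E_u ≈ -5.6. I'll plan the levelling about the outer edge, backed off slightly, with the edge about 2.5 mm under the head.

```bash
cat >> h.py <<'E'
def plan(ths,us,zs,ox=2.4):
    """rows (tool frame) moving E to given (tilt,u,z) sequence"""
    s,R,B,o=rep(ox); T=F@(s["eef_pos"]-W); th=np.deg2rad((Ro.from_euler('z',-YAW)*B).as_rotvec(degrees=True)[0])
    for a,u,z in zip(ths,us,zs):
        a=np.deg2rad(a); N=np.array([T[0],u+87*np.cos(a)-84.2*np.sin(a),z+87*np.sin(a)+84.2*np.cos(a)])
        d=N-T; c,si=np.cos(th),np.sin(th)
        print([round(np.rad2deg(a-th),1),0,0,0,round(-(d[1]*c+d[2]*si),2),round(d[1]*si-d[2]*c,2),15]); T=N; th=a
E
python3 -c "
from h import *
t=[35,31,27,23,19,16,13,10]
plan(t,[-4.4-3*np.sin(np.deg2rad(a)) for a in t],[-2.5]*8)"
```

```text
t 13.4 tilt [ 3.496e+01 -2.000e-02 -1.000e-02] eye-stud [ 0.07 -5.32 -4.76] key-small [ 8.000e-02 -3.082e+01  9.208e+01] F [-0.1 -3.9 -2.3] M [-1.41  0.09  0.04] q [-0.68  0.57  1.7   0.44  1.35  0.6 ] grip 30.001903474330902 0.2692520049173116
[np.float64(0.0), 0, 0, 0, np.float64(-0.58), np.float64(-2.37), 15]
[np.float64(-4.0), 0, 0, 0, np.float64(-5.81), np.float64(6.37), 15]
[np.float64(-4.0), 0, 0, 0, np.float64(-5.82), np.float64(6.37), 15]
[np.float64(-4.0), 0, 0, 0, np.float64(-5.83), np.float64(6.36), 15]
[np.float64(-4.0), 0, 0, 0, np.float64(-5.84), np.float64(6.35), 15]
[np.float64(-3.0), 0, 0, 0, np.float64(-4.43), np.float64(4.72), 15]
[np.float64(-3.0), 0, 0, 0, np.float64(-4.43), np.float64(4.71), 15]
[np.float64(-3.0), 0, 0, 0, np.float64(-4.44), np.float64(4.7), 15]
```

{"fn": "jog_arm", "kwargs": {"motion": [[0,0,0,0,-0.6,-2.4,15],[0,0,0,0,0,0,15],[-4,0,0,0,-5.8,6.4,15],[-4,0,0,0,-5.8,6.4,15],[-4,0,0,0,-5.8,6.4,15],[-4,0,0,0,-5.8,6.3,15],[0,0,0,0,0,0,15]]}}

```text
t: 14.28
eef_pos: [497.5, -182.6, 226.6]
tcp_rot: [-2.811, -0.0, 0.095]
ft_force: [-1.1, -4.2, -3.2]
opening: 0.274
grip_force: 30.0
```

```bash
python3 -c "
from h import *
t=[16,13,10]
plan(t,[-4.4-3*np.sin(np.deg2rad(a)) for a in t],[-2.5]*8)"
```

```text
t 14.275 tilt [1.897e+01 1.000e-02 7.000e-02] eye-stud [ 0.04 -4.75 -2.32] key-small [-0.17 -8.93 52.61] F [-1.5 -4.  -3.2] M [-1.21  0.34  0.02] q [-0.57  0.49  1.8   0.29  1.08  0.73] grip 30.001440346240997 0.2736397011302372
[np.float64(-3.0), 0, 0, 0, np.float64(-3.74), np.float64(4.63), 15]
[np.float64(-3.0), 0, 0, 0, np.float64(-4.43), np.float64(4.71), 15]
[np.float64(-3.0), 0, 0, 0, np.float64(-4.44), np.float64(4.7), 15]
```

{"fn": "jog_arm", "kwargs": {"motion": [[0,0,0,0,0.9,-0.2,15],[-3,0,0,0,-4.4,4.7,15],[-3,0,0,0,-4.4,4.7,15],[-3,0,0,0,-4.4,4.7,15],[0,0,0,0,0,0,15]]}}

```text
t: 14.9
eef_pos: [496.2, -167.4, 216.8]
tcp_rot: [-2.966, -0.0, 0.095]
ft_force: [-2.2, -1.5, 2.1]
opening: 0.274
grip_force: 30.0
```

```bash
python3 -c "
from h import *
t=[8,6,4,3,2,1,0]
plan(t,[-4.5-3*np.sin(np.deg2rad(a)) for a in t],[-2.5]*8)"
```

```text
t 14.9 tilt [ 1.005e+01 -1.000e-02  2.000e-02] eye-stud [ 0.15 -5.52 -2.3 ] key-small [ 0.08 -3.12 27.2 ] F [-2.3 -1.3  2.1] M [-0.6   0.51 -0.07] q [-0.51  0.47  1.86  0.18  0.92  0.85] grip 30.006799399852753 0.27400488958765284
[np.float64(-2.1), 0, 0, 0, np.float64(-3.52), np.float64(3.47), 15]
[np.float64(-2.0), 0, 0, 0, np.float64(-2.99), np.float64(3.1), 15]
[np.float64(-2.0), 0, 0, 0, np.float64(-2.99), np.float64(3.1), 15]
[np.float64(-1.0), 0, 0, 0, np.float64(-1.51), np.float64(1.53), 15]
[np.float64(-1.0), 0, 0, 0, np.float64(-1.51), np.float64(1.53), 15]
[np.float64(-1.0), 0, 0, 0, np.float64(-1.51), np.float64(1.53), 15]
[np.float64(-1.0), 0, 0, 0, np.float64(-1.51), np.float64(1.53), 15]
```

{"fn": "jog_arm", "kwargs": {"motion": [[-2,0,0,0,-3.4,3.4,15],[-2,0,0,0,-3,3.1,15],[-2,0,0,0,-3,3.1,15],[0,0,0,0,0,0,15]]}}

```text
t: 15.4
eef_pos: [495.3, -156.9, 208.4]
tcp_rot: [-3.073, -0.001, 0.095]
ft_force: [0.4, -5.0, 5.0]
opening: 0.274
grip_force: 30.0
```

```bash
python3 -c "
from h import *
t=[4,3,2,1,0]
plan(t,[-4.5-3*np.sin(np.deg2rad(a)) for a in t],[-2.5]*8)
o=[]
for n,(r0,r1,c0,c1) in (('side',(200,260,190,290)),('top',(170,230,250,350))):
    c=env.read_camera(n);o.append(cv2.resize(c['color'][r0:r1,c0:c1,::-1],None,fx=5,fy=5,interpolation=cv2.INTER_CUBIC))
cv2.imwrite('pics/p4.png',np.vstack(o))"
```

```text
t 15.4 tilt [ 3.91 -0.04  0.04] eye-stud [ 0.4  -5.12 -2.51] key-small [ 0.27 -0.51  9.01] F [-0.1 -5.   5. ] M [-1.49  0.26 -0.08] q [-0.46  0.46  1.9   0.08  0.82  0.96] grip 30.01867800951004 0.2735501793855706
[np.float64(0.1), 0, 0, 0, np.float64(-0.27), np.float64(-0.12), 15]
[np.float64(-1.0), 0, 0, 0, np.float64(-1.51), np.float64(1.53), 15]
[np.float64(-1.0), 0, 0, 0, np.float64(-1.51), np.float64(1.53), 15]
[np.float64(-1.0), 0, 0, 0, np.float64(-1.51), np.float64(1.53), 15]
[np.float64(-1.0), 0, 0, 0, np.float64(-1.51), np.float64(1.53), 15]
```

View pics/p4.png

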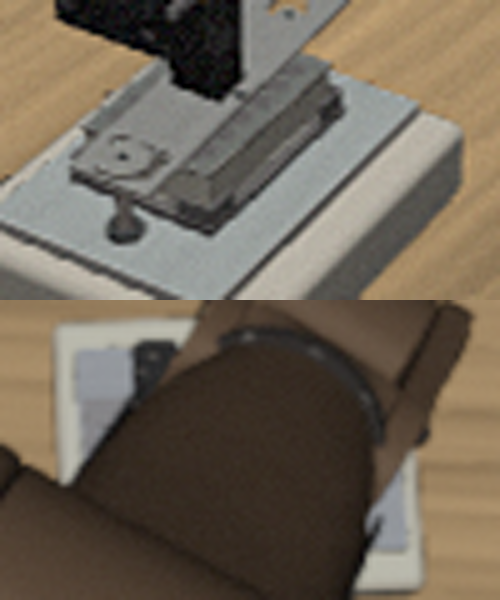

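Picture: the wide head sits in the eye at (122,155), and the small stud shows through the keyhole at (290,12). Levelling on, in small steps.

{"fn": "jog_arm", "kwargs": {"motion": [[-1,0,0,-0.1,-1.5,1.5,15],[0,0,0,0,0,0,15]]}}

```text
t: 15.75
eef_pos: [495.1, -155.4, 207.1]
tcp_rot: [-3.09, -0.001, 0.094]
ft_force: [-0.4, -4.3, 6.2]
opening: 0.27
grip_force: 30.0
```

{"fn": "jog_arm", "kwargs": {"motion": [[-1,0,0,-0.1,-1.5,1.5,15],[0,0,0,0,0,0,15]]}}

```text
t: 16.0
eef_pos: [494.9, -153.9, 205.7]
tcp_rot: [-3.107, -0.001, 0.094]
ft_force: [0.4, -3.3, 6.1]
opening: 0.272
grip_force: 30.0
```

```bash
python3 -c "
from h import *
rep()"
```

```text
t 16.0 tilt [ 1.96 -0.06  0.01] eye-stud [ 0.26 -5.07 -2.44] key-small [ 0.22 -0.17  3.35] F [ 0.1 -3.3  6.1] M [-1.08  0.14  0.02] q [-0.44  0.46  1.91  0.04  0.79  1.01] grip 30.016762912273407 0.2715251061868255
```

{"fn": "jog_arm", "kwargs": {"motion": [[-1,0,0,-0.1,-1.5,1.5,15],[0,0,0,0,0,0,15]]}}

```text
t: 16.25
eef_pos: [494.8, -152.3, 204.3]
tcp_rot: [-3.125, -0.001, 0.095]
ft_force: [0.9, -2.4, 6.5]
opening: 0.275
grip_force: 30.0
```

{"fn": "jog_arm", "kwargs": {"motion": [[-1,0,0,0,-1.5,1.5,15],[0,0,0,0,0,0,15]]}}

```text
t: 16.5
eef_pos: [494.6, -150.8, 202.8]
tcp_rot: [3.141, -0.001, 0.094]
ft_force: [0.4, -3.3, 7.4]
opening: 0.266
grip_force: 30.0
```

```bash
python3 -c "
from h import *
rep()
o=[]
for n,(r0,r1,c0,c1) in (('side',(195,260,190,290)),):
    c=env.read_camera(n);o.append(cv2.resize(c['color'][r0:r1,c0:c1,::-1],None,fx=7,fy=7,interpolation=cv2.INTER_CUBIC))
cv2.imwrite('pics/p5.png',np.vstack(o))"
```

```text
t 16.5 tilt [-0.02 -0.06 -0.  ] eye-stud [ 0.23 -4.95 -2.31] key-small [ 0.24  0.05 -2.38] F [ 0.1 -3.3  7.4] M [-0.55  0.08  0.  ] q [-0.42  0.46  1.92  0.    0.76  1.05] grip 30.001213252544403 0.26598130697845995
```

View pics/p5.png

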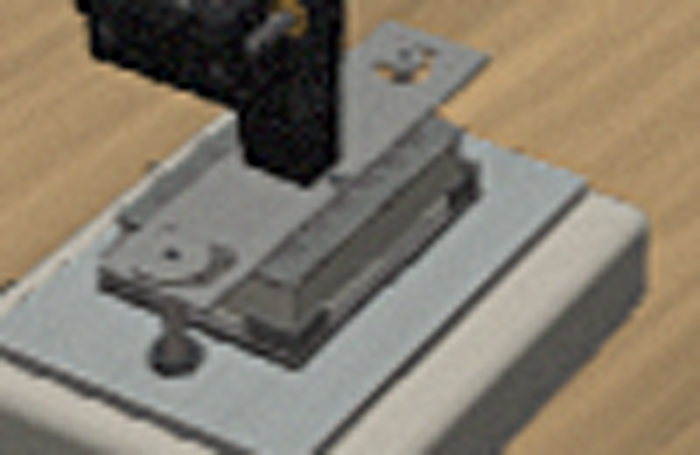

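Level now: the small head at (408,60) is in the keyhole opening and the wide head at (175,255) is in the eye. Nest force is about 10 N, which puts the bar about 2.5 mm below the heads. Sliding towards the wide stud.

{"fn": "jog_arm", "kwargs": {"motion": [[0,0,0,-0.1,1,-0.4,15],[0,0,0,-0.1,1,0,15],[0,0,0,0,1,0,15],[0,0,0,0,1,0,15],[0,0,0,0,0,0,15]]}}

```text
t: 17.18
eef_pos: [494.2, -153.9, 203.0]
tcp_rot: [-3.14, 0.001, 0.094]
ft_force: [0.2, 4.5, 7.0]
opening: 0.273
grip_force: 30.0
```

{"fn": "jog_arm", "kwargs": {"motion": [[0,0,0,0,1,0,15],[0,0,0,0,1,0,15],[0,0,0,0,1,0,15],[0,0,0,0,0,0,15]]}}

```text
t: 17.68
eef_pos: [494.4, -156.9, 202.9]
tcp_rot: [-3.14, 0.001, 0.094]
ft_force: [-0.8, 4.9, 6.5]
opening: 0.274
grip_force: 30.0
```

```bash
python3 -c "
from h import *
rep()"
```

```text
t 17.675 tilt [ 0.11  0.04 -0.02] eye-stud [ -0.7  -10.82  -2.44] key-small [-0.64 -5.83 -2.11] F [-0.4  4.9  6.5] M [0.44 0.18 0.03] q [-0.44  0.46  1.91  0.    0.77  1.04] grip 30.006180703639984 0.27416356102420325
```

{"fn": "jog_arm", "kwargs": {"motion": [[0,0,0,0.3,1,0,15],[0,0,0,0.2,1,0,15],[0,0,0,0,1,0,15],[0,0,0,0,1,0,15],[0,0,0,0,0,0,15]]}}

```text
t: 18.3
eef_pos: [495.3, -160.8, 202.9]
tcp_rot: [-3.14, 0.001, 0.094]
ft_force: [-1.1, 4.8, 7.6]
opening: 0.271
grip_force: 30.0
```

```bash
python3 -c "
from h import *
rep()"
```

```text
t 18.3 tilt [ 0.12  0.04 -0.02] eye-stud [ -0.27 -14.79  -2.47] key-small [-0.2  -9.79 -2.12] F [-0.6  4.9  7.6] M [0.48 0.23 0.07] q [-0.44  0.46  1.91  0.    0.77  1.03] grip 30.005704164505005 0.2705049249482303
```

{"fn": "jog_arm", "kwargs": {"motion": [[0,0,0,0,1,0,15],[0,0,0,0,0,0,15]]}}

```text
t: 18.55
eef_pos: [495.4, -161.8, 202.9]
tcp_rot: [-3.139, 0.001, 0.094]
ft_force: [-0.6, 5.0, 7.1]
opening: 0.273
grip_force: 30.0
```

{"fn": "jog_arm", "kwargs": {"motion": [[0,0,0,0,0.6,0,15],[0,0,0,0,0,0,15]]}}

```text
t: 18.8
eef_pos: [495.4, -162.4, 202.9]
tcp_rot: [-3.139, 0.001, 0.094]
ft_force: [-0.9, 5.4, 7.7]
opening: 0.276
grip_force: 30.0
```

{"fn": "jog_arm", "kwargs": {"motion": [[0,0,0,0,0.5,0,15],[0,0,0,0,0,0,15]]}}

```text
t: 19.05
eef_pos: [495.5, -162.9, 202.9]
tcp_rot: [-3.139, 0.001, 0.094]
ft_force: [0.2, 5.0, 6.7]
opening: 0.273
grip_force: 30.0
```

{"fn": "jog_arm", "kwargs": {"motion": [[0,0,0,0,0.5,0,15],[0,0,0,0,0,0,15]]}}

```text
t: 19.3
eef_pos: [495.5, -163.3, 202.9]
tcp_rot: [-3.139, 0.001, 0.094]
ft_force: [-0.6, 5.4, 7.3]
opening: 0.268
grip_force: 30.0
```

{"fn": "jog_arm", "kwargs": {"motion": [[0,0,0,0,0.4,0,15],[0,0,0,0,0,0,15]]}}

```text
t: 19.55
eef_pos: [495.6, -163.7, 202.9]
tcp_rot: [-3.139, 0.001, 0.094]
ft_force: [-1.2, 5.4, 6.7]
opening: 0.272
grip_force: 30.0
```

{"fn": "jog_arm", "kwargs": {"motion": [[0,0,0,0,0.4,0,15],[0,0,0,0,0,0,15]]}}

```text
t: 19.8
eef_pos: [495.6, -164.1, 202.9]
tcp_rot: [-3.139, 0.001, 0.094]
ft_force: [-0.6, 5.7, 6.9]
opening: 0.272
grip_force: 30.0
```

{"fn": "jog_arm", "kwargs": {"motion": [[0,0,0,0,0.4,0,15],[0,0,0,0,0,0,15]]}}

```text
t: 20.05
eef_pos: [495.6, -164.5, 202.9]
tcp_rot: [-3.139, 0.001, 0.094]
ft_force: [-0.7, 6.0, 6.6]
opening: 0.275
grip_force: 30.0
```

{"fn": "jog_arm", "kwargs": {"motion": [[0,0,0,0,0.4,0,15],[0,0,0,0,0,0,15]]}}

```text
t: 20.3
eef_pos: [495.7, -164.9, 202.9]
tcp_rot: [-3.139, 0.001, 0.094]
ft_force: [-0.2, 4.9, 6.6]
opening: 0.268
grip_force: 30.0
```

{"fn": "jog_arm", "kwargs": {"motion": [[0,0,0,0,0.4,0,15],[0,0,0,0,0,0,15]]}}

```text
t: 20.55
eef_pos: [495.7, -165.1, 202.9]
tcp_rot: [-3.139, 0.001, 0.094]
ft_force: [0.3, 8.2, 7.6]
opening: 0.273
grip_force: 30.0
```

{"fn": "jog_arm", "kwargs": {"motion": [[0,0,0,0,0.4,0,15],[0,0,0,0,0,0,15]]}}

```text
t: 20.8
eef_pos: [495.7, -165.2, 202.8]
tcp_rot: [-3.138, 0.001, 0.094]
ft_force: [0.7, 9.7, 6.9]
opening: 0.271
grip_force: 30.0
```

```bash
python3 -c "
from h import *
rep()
c=env.read_camera('side');P=cloud(c)
# bar top face extents along u, z ~118
Q=(P-W)@F.T; K=c['camera_matrix']
o=cv2.resize(c['color'][195:260,190:290,::-1],None,fx=7,fy=7,interpolation=cv2.INTER_CUBIC)
cv2.imwrite('pics/p6.png',o)
for z in(118.5,): 
  for n,(x,u) in dict(small=(0,164+1),slot_end_home=(0,173-3+1),key_end=(0,164+1+14+0),wide=(0,1)).items():
    print(n,((proj(c,W+x*EX+u*U+(z-121)*Z)-[190,195])*7).round(0))
"
```

```text
t 20.8 tilt [ 0.18  0.06 -0.03] eye-stud [ -0.3  -19.14  -2.64] key-small [ -0.2  -14.14  -2.11] F [1.6 9.6 6.9] M [1.35 0.11 0.08] q [-0.45  0.46  1.9   0.    0.78  1.03] grip 30.003407299518585 0.2708187999689202
small [405.  64.]
slot_end_home [412.  57.]
key_end [423.  48.]
wide [174. 264.]
```

View pics/p6.png

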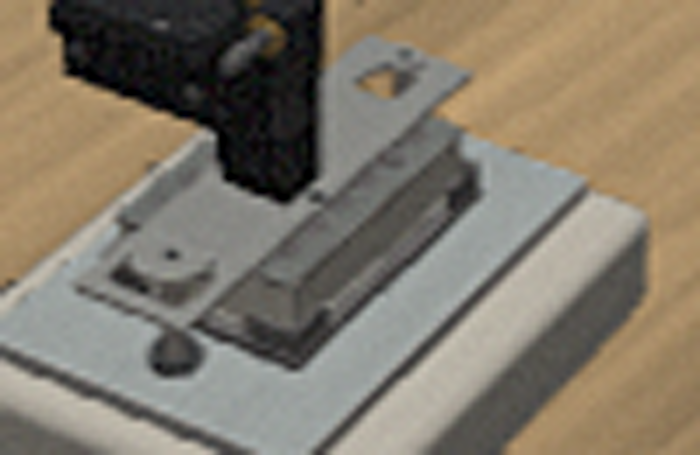

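Home: the force rose to 9.6 N over about 5 N of sliding friction, and the small head at (405,55) now sits in the slot past the opening. I'll let the bar up against the heads, then release.

{"fn": "jog_arm", "kwargs": {"motion": [[0,0,0,0,0,-0.8,15],[0,0,0,0,0,-0.8,15],[0,0,0,0,0,-0.5,15],[0,0,0,0,0,0,15]]}}

```text
t: 21.35
eef_pos: [495.6, -165.3, 204.6]
tcp_rot: [-3.138, 0.001, 0.094]
ft_force: [0.6, 9.1, 3.0]
opening: 0.268
grip_force: 30.0
```

```bash
python3 -c "
from h import *
rep()"
```

```text
t 21.35 tilt [ 0.18  0.08 -0.02] eye-stud [ -0.39 -19.15  -0.83] key-small [ -0.32 -14.16  -0.3 ] F [1.4 9.  3. ] M [ 1.09 -0.07  0.12] q [-0.45  0.46  1.9   0.    0.78  1.03] grip 30.006691217422485 0.26820283181002397
```

{"fn": "jog_arm", "kwargs": {"motion": [[0,0,0,0,0,-0.3,15],[0,0,0,0,0,0,40],[0,0,0,0,0,0,70],[0,0,0,0,0,0,70],[0,0,0,0,0,0,70],[0,0,0,0,0,0,70],[0,0,0,0,0,0,70],[0,0,0,0,0,0,70]]}}

```text
t: 22.35
eef_pos: [496.0, -166.6, 205.3]
tcp_rot: [-3.141, 0.0, 0.094]
ft_force: [-0.1, -0.4, -0.1]
opening: 0.736
grip_force: 0.0
```

{"fn": "jog_arm", "kwargs": {"motion": [[0,0,0,0,0,-10,70],[0,0,0,0,0,-30,70],[0,0,0,0,0,-50,70],[0,0,0,0,0,-50,70],[0,0,0,-40,0,-40,70],[0,0,0,-50,-30,0,70],[0,0,0,0,-50,0,70],[0,0,0,0,-60,0,70],[0,0,0,0,-60,0,70],[0,0,0,0,-60,0,70]]}}

```text
t: 23.6
eef_pos: [381.2, 85.5, 386.2]
tcp_rot: [-3.142, -0.002, 0.094]
ft_force: [0.9, -0.3, 0.4]
opening: 0.736
grip_force: 0.0
```

```bash
python3 -c "
from h import *
s=env.state();print(s['t'],s['eef_pos'])
# black grip location and bar top height from both cameras
for n in('top','side'):
    c=env.read_camera(n);P=cloud(c);Q=(P-W)@F.T
    near=(abs(Q[...,0])<30)&(Q[...,1]>-40)&(Q[...,1]<200)
    g=near&(Q[...,2]>26)&(Q[...,2]<45);print(n,'grip top',g.sum(),np.nanmean(Q[g],0).round(1))
    m=near&(abs(Q[...,0])<24)&(c['color'].max(-1)>70)&(abs(Q[...,2])<8)
    for lo,hi in((-28,-18),(20,45),(95,125),(140,152),(178,186)):
        k=m&(Q[...,1]>lo)&(Q[...,1]<hi);print((lo,hi),k.sum(),np.nanmedian(Q[k],0).round(1))
    b=near&(abs(Q[...,2])<8);print('u extent',np.nanpercentile(Q[b][:,1],[0.5,99.5]).round(1))
"
```

```text
23.6 [381.21537369  85.45122051 386.23429158]
top grip top 77 [-0.2 70.2 32.3]
(-28, -18) 35 [  2.8 -22.6  -0. ]
(20, 45) 104 [ 0.1 32.4 -1.9]
(95, 125) 122 [ -0.8 109.7  -0.6]
(140, 152) 39 [  5.3 145.   -2. ]
(178, 186) 8 [ -2.3 178.8  -1.9]
u extent [-25.5 178.7]
side grip top 92 [ 2.2 63.4 32.3]
(-28, -18) 39 [  0.6 -24.4  -0.4]
(20, 45) 102 [ 2.  32.3  0.2]
(95, 125) 67 [ 8.100e+00  1.126e+02 -1.000e-01]
(140, 152) 29 [  9.3 144.8  -0.2]
(178, 186) 4 [ -1.4 178.5  -0.9]
u extent [-29. 178.]
```

```bash
python3 -c "
from cell import env
print(env.job_done())"
```

```text
the job is handed in; nothing more can be done
None
```

The hold-down bar is fitted and released, and the job is handed in at about 24 s of the 51 s; the cameras show it level at head height and home to within about 1 mm, but no verdict came back. The measured force along the bar stayed under 10 N, and nest forces put it about 6 mm down at most, clear of its stop.

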